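Load a flow-cell chip into the corner pocket of its tray

ROBOT

A 6-joint arm with a two-finger parallel gripper is mounted at the origin on a cart in front of the work surface, level with it; the furniture and walls round the work are solid. World frame = base frame: x ahead of the robot, y to its left, z up, the work surface at z = 0. Lengths are in mm, angles in rad, forces in N, time in s.
With the tool pointing down it reaches from about 300 to 875 mm from the base axis. Payload 6.4 kg.
Tool frame: the origin (TCP) lies midway between the tips of the shut fingers; the grasp point (between the pads) lies 19 mm behind it (pinch_z is the distance from the TCP to the grasp point, in mm); x points along the fingers, y is the direction in which the jaws open and shut, and the axes are right-handed (so a half turn about x gives the same grasp; the last joint's range is limited). The gripper opens to 85 mm and grips with 20 to 120 N. Pads are 22 mm wide; open, the fingers measure 114 mm over their backs; the gripper's body (76 mm by 85 mm) begins 54 mm behind the grasp point. The pads swing forward as they close: fully open they stand 13 mm farther back than shut.
Start: joints at [0.945, 0.181, 1.607, -0, 1.354, -0.206], TCP at [234.348, 525.093, 231.288] pointing down, gripper open.
Joint ranges: [-2.99, 2.99], [-0.89, 2.07], [0.3, 2.58], [-1.14, 4.28], [0, 2.63], [-3.12, 3.12]. Speed limits (rad/s): [2.57, 2.57, 3.01, 3.14, 3.14, 3.14].

INTERFACE

Orientations are given as a unit quaternion [x, y, z, w].
In Python, from cell import * gives the robot as it stands.
- The arm moves only by the tool servo_tool, never from a script. Its argument "moves" is a list of rows, each a list of 3 entries, a list of its own where there are three numbers: the shift along the tool's x, y, z in cm, then the turn, a rotation vector about the tool's x, y, z in rad, then the finger opening in cm, from 0 to 8.54. A call has 1 to 5 rows; each row is the pose to reach, as a shift and turn from the pose commanded when the call began, along the tool's axes at that moment; what a row does not reach only later rows make up. A row lasts 1/10 s, in which the tool goes at most 50 mm and 8.59 degrees, less where a joint would pass 70% of its speed; a pose out of reach is approached as far as the arm can. A call with a gripper value outside its range is refused whole. The fingers move at their own pace and stop on an object; "grip_force" is the grip in N (left out, the last holds). Time passes only in rows, so rows that repeat a pose let the fingers close. It gives the time, the measured TCP pose, the force and the opening at its end, in the units of the state.
- observe(): the state, without advancing time (a new reading comes with each control period).
- snapshot(name): name is "scene" or "side" or "wrist"; returns a dict with "color" (400x640x3 uint8, red, green, blue), "intrinsics" (3x3 intrinsics, pixels), "R" (3x3) and "t" (3): a world point X has camera coordinates R X + t. Camera axes: x right, y down, z forward; pixel columns grow to the right and rows downward; lengths in mm; the calibration is good to about 2 mm. A picture is of the moment at which its call begins. There is no depth.
- hand_in(): hands the job in, once; it reports no verdict.
The state is a dict: "t": time; "q": joint angles; "joint_vel": joint speeds; "effort": joint torques, N m; "tool_pos": TCP position; "tcp_rot": TCP orientation; "ft_force": force on the tool from outside, world axes, zero at the start; "moment": the same for the moment, N m; "gripper_width": opening from 0.0 (shut) to 1.0 (fully open).
Only numpy, scipy, OpenCV 4.12 (cv2) and the standard library are available. Lean on these libraries where they do the work, as an engineer would, in place of code of your own. Each camera call takes 0.05 s, during which the arm holds its last target.

TASK

Using only pushes of the fingertips, push the blue chip straight back across the tray until it lies flat against the rail, and only then slide it along the rail into the corner pocket marked by the green clip, fully home against the end stop and still flush with the rail. Do not lift or pick up the chip, and leave the other things on the worktop where they are; let go of the chip when it is home.

Things in the scene. Friction and masses are not known exactly. Their poses are not given: they have to be found in the camera images.
- chip: Blue chip frame with a white top plate and four dark ports, a flat loose block 40 (x) x 56 (y) x 14 mm high, about 80 g; origin at the centre of its underside, long side along its y. It starts near the middle of the tray's open floor, turned by up to 0.35 rad to the rail.
- tray: Fixed dark-grey tray, 180 (x) x 400 (y) mm, its floor 8 mm above the worktop; origin at the centre of its underside, x towards the rail, y along the rail. An aluminium end stop closes each end (inner faces at y = +180 and -180 mm, x from -8 to +70 mm, top 26 mm above the worktop); a corner pocket lies at each end, between rail, end stop and a low lip.
- rail_mid (a point): Middle of the top inner edge of the fixed aluminium rail along the tray's far side, at tray x = +70, y = 0 mm, 26 mm above the worktop; the rail runs the full length of the tray. A chip flush on the rail has its origin at tray x = +50 mm.
- green_clip: Green plastic clip, 44 mm long, on top of the rail behind one of the two pockets (either end); its origin is the point where the chip's origin lies when home in that pocket, axes parallel to the tray's (tray x = +50, y = +152 or -152 mm). Pocket: 43 mm wide; its lip is 10 mm high, inner face at tray x = +27, |y| 150 to 180 mm, with a flared lead-in from |y| = 130 mm (x = +16 there). The home chip's rear 26 mm stick out of the lip.
- orange_clip: Orange clip, the same, marking the other pocket, which is not to be used.
- dish: Bystander: flat clear petri dish, 68 mm wide, 14 mm high; origin at its underside's centre.
- beaker: Bystander: glass beaker, 74 mm wide, 80 mm high; origin at its underside's centre.
- tip_box: Bystander: blue box with a grey lid, 83 x 121 x 72 mm; origin at its underside's centre.
- tape: Bystander: yellow roll of tape lying flat, 60 mm wide, 19 mm high; origin at its underside's centre.
- pen: Bystander: red-capped marker pen, 132 mm long along its y, 15 mm high; origin at its underside's centre.
- reagent: Bystander: glass bottle with blue cap, 72 mm wide, 139 mm high; origin at its underside's centre.
Things that resemble listed ones, but are neither listed nor needed, are in the scene too. Of the things like the chip, leave any that is pink or turquoise; of the rest the larger one is meant.

How it is judged (in metres and radians):
On the way:
1. the chip lies flat against the rail in the middle part of the tray, out of both pockets (x of chip in the frame of tray between 0.047 and 0.053 m and angle between the y axis of chip and the y axis of tray, either way round below 0.06 rad and y of chip in the frame of tray between -0.085 and 0.085 m), for 0.1 s.
At the end, for the whole second after the job is handed in: The chip lies flat on the tray floor in the pocket at the green clip, at rest: within 3 mm of the end stop and of the rail, parallel to the rail within 0.06 rad (x of chip in the frame of tray between 0.047 and 0.053 m and angle between the y axis of chip and the y axis of tray, either way round below 0.06 rad and x of chip in the frame of green_clip between -0.003 and 0.003 m and y of chip in the frame of green_clip between -0.003 and 0.003 m and z of chip in the frame of green_clip between -0.002 and 0.002 m and linear speed of chip below 0.01 m/s and angle between chip's own z axis and vertical below 0.06 rad); the robot touches nothing.
It fails at once if the chip is lifted more than 6 mm off the tray floor or tipped by more than 0.25 rad (z of chip in the frame of tray above 0.014 m or angle between chip's own z axis and vertical above 0.25 rad).
It fails at once if the chip is pushed off the tray (z of chip in the frame of tray below 0.004 m).
It fails at once if the chip is taken towards an end of the tray while more than 10 mm off the rail (x of chip in the frame of tray below 0.04 m and (y of chip in the frame of tray above 0.085 m or y of chip in the frame of tray below -0.085 m)).
It fails at once if a bystander is moved by more than 20 mm (distance of any of dish, beaker, tip_box, tape, pen, reagent from where it was at the start of the episode above 0.02 m).
It also fails if it takes over 45 s, if anything falls off the work surface, if the arm or the gripper's body presses on something with over 40 N, if the wrist force passes 120 N, or if a joint passes its speed limit or range.

## Working session

There is one attempt and no reset: what is moved stays moved. The work goes in short steps, Python scripts to look and compute and a tool call to move; the robot and the scene stay as the last step left them, time stands still between calls to the robot, and variables do not carry over. Pictures are saved under pics/ and viewed, and the job is handed in when it is done.

Besides the shell and the picture viewer there is one more tool, called after "Request:" in YAML: its name, and indented under it one key for each argument. servo_tool: Moves the arm, as the interface text tells. Its arguments: {"type":"object","properties":{"moves":{"type":"array","items":{"type":"array"}},"grip_force":{"type":"number"}},"required":["moves"]}

```bash
mkdir -p pics; ls
python3 - <<'E'
from cell import *
import cv2,pickle
print(observe())
for n in("scene","side","wrist"):
    s=snapshot(n); pickle.dump(s,open(f"{n}0.pkl","wb")); cv2.imwrite(f"pics/{n}0.png",s["color"][:,:,::-1]); print(n,s["intrinsics"],s["R"],s["t"])
E
```

```text
pics
{'t': 0.0, 'q': array([ 9.44724334e-01,  1.81541900e-01,  1.60799871e+00, -1.07127069e-05,
        1.35379202e+00, -2.06310708e-01]), 'joint_vel': array([-0.00168664,  0.00312684,  0.00011625, -0.00065431, -0.00076403,
        0.00058976]), 'effort': array([-1.08690856e-03, -4.44851911e+01, -3.51337516e+01, -2.51843312e-04,
        8.97186517e-03, -3.22292840e-05]), 'tool_pos': array([234.00269226, 524.63315016, 230.3881564 ]), 'tcp_rot': array([ 0.14675585,  0.69183511, -0.14788416,  0.69134447]), 'ft_force': array([ 0.67026769, -0.34079911,  0.57189372]), 'moment': array([0.01588202, 0.02007801, 0.02455571]), 'gripper_width': 1.003780524331192}
scene [[487.78185441   0.         315.72210756]
 [  0.         487.78185441 198.41938173]
 [  0.           0.           1.        ]] [[ 0.59142073 -0.80597741  0.02493866]
 [-0.4677984  -0.36812991 -0.80352039]
 [ 0.65679995  0.46355236 -0.5947546 ]] [-300.23262687  302.68667432 1400.46826027]
side [[398.6570049    0.         316.56197589]
 [  0.         398.6570049  199.46727683]
 [  0.           0.           1.        ]] [[-0.99794688  0.06337216  0.0092728 ]
 [ 0.03052847  0.59794256 -0.80095737]
 [-0.056303   -0.79902983 -0.59864957]] [ 501.17862183   10.64592562 1304.67187468]
wrist [[357.78558441   0.         318.25560963]
 [  0.         357.78558441 197.52712525]
 [  0.           0.           1.        ]] [[ 4.06472984e-01  9.13662467e-01 -7.80448397e-04]
 [ 8.74342958e-01 -3.88732223e-01  2.90536831e-01]
 [ 2.65149213e-01 -1.18777752e-01 -9.56863491e-01]] [-575.47396738  -38.28946796  378.16611519]
```

View pics/scene0.png

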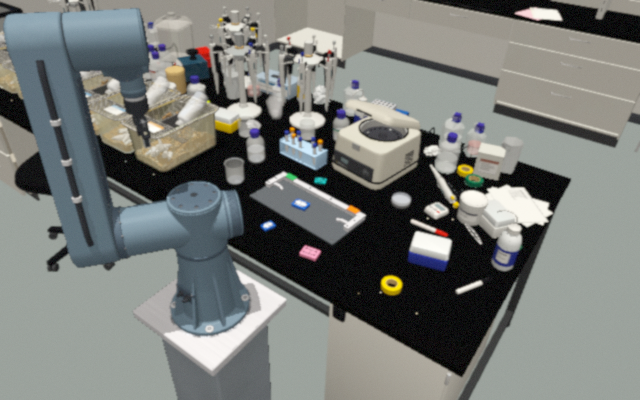

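View pics/side0.png

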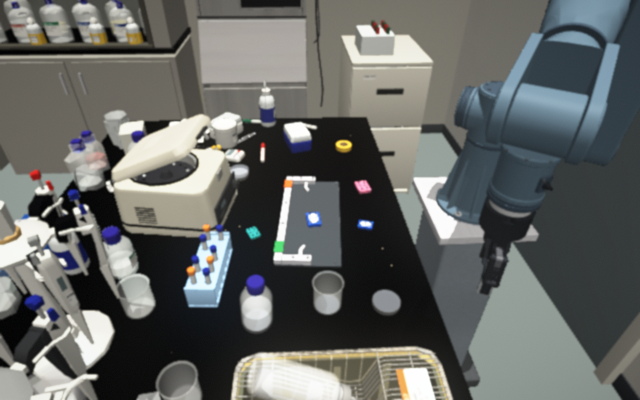

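View pics/wrist0.png

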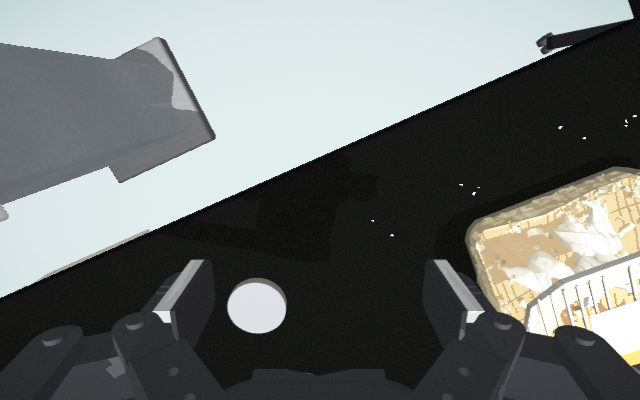

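The scene view shows the tray around (310,205), with a blue chip on its floor at (301,204), the green clip at (291,177) and the orange clip at (354,209). The chip-like things in the scene picture are:
- Blue on the tray at (301,204).
- Small blue off the tray at (268,226).
- Pink at (310,253).
- Turquoise at (320,181).

The larger blue one, on the tray, fits the description. I'll check that in an enlarged crop and measure.

```bash
cat > h.py <<'E'
import numpy as np,cv2,pickle
def load(n): return pickle.load(open(n+".pkl","rb"))
def ray(s,u,v):
    d=s["R"].T@np.linalg.solve(s["intrinsics"],[u,v,1.]); return -s["R"].T@s["t"],d/np.linalg.norm(d)
def plane(s,u,v,z):
    c,d=ray(s,u,v); return c+d*(z-c[2])/d[2]
def tri(s1,p1,s2,p2):
    A=np.zeros((3,3));b=np.zeros(3);R=[]
    for s,p in((s1,p1),(s2,p2)):
        c,d=ray(s,*p);P=np.eye(3)-np.outer(d,d);A+=P;b+=P@c;R.append((P,c))
    X=np.linalg.solve(A,b); return X,[np.linalg.norm(P@(X-c)) for P,c in R]
def proj(s,X):
    c=s["R"]@np.array(X,float)+s["t"];p=s["intrinsics"]@c;return p[:2]/p[2]
def blobs(s,lo,hi,amin=8):
    h=cv2.cvtColor(s["color"],cv2.COLOR_RGB2HSV);m=cv2.inRange(h,lo,hi)
    n,l,st,c=cv2.connectedComponentsWithStats(m);return [(c[i].round(2),st[i].tolist()) for i in range(1,n) if st[i,4]>=amin],m,l
E
python3 - <<'E'
from h import *
S,D=load("scene0"),load("side0")
a=cv2.resize(S["color"][150:275,235:385],None,fx=5,fy=4.8,interpolation=cv2.INTER_CUBIC)
cv2.imwrite("pics/crop_s.png",a[:,:,::-1])
b=cv2.resize(D["color"][165:285,230:385],None,fx=5,fy=5,interpolation=cv2.INTER_CUBIC)
cv2.imwrite("pics/crop_d.png",b[:,:,::-1])
for nm,lo,hi in(("green",(50,120,80),(75,255,255)),("orange",(5,150,150),(18,255,255)),("blue",(100,120,80),(125,255,255))):
    for k,s in(("S",S),("D",D)):
        for c,st in blobs(s,lo,hi)[0]:print(nm,k,c,st)
E
```

```text
green S [291.   175.98] [286, 173, 12, 7, 47]
green S [475.   181.64] [470, 181, 11, 2, 11]
green D [277.95 246.3 ] [273, 241, 11, 11, 99]
orange S [292.2 129. ] [290, 127, 5, 5, 10]
orange S [293.3 134.9] [292, 133, 4, 5, 10]
orange S [353.   209.02] [348, 205, 12, 8, 54]
orange D [287.42 183.36] [284, 180, 8, 7, 50]
orange D [205.82 227.61] [203, 225, 6, 6, 28]
orange D [209.91 259.65] [207, 257, 6, 6, 23]
orange D [190.17 270.61] [187, 266, 8, 9, 41]
orange D [401.34 381.22] [397, 370, 10, 23, 123]
blue S [250.08  43.31] [248, 42, 5, 4, 13]
blue S [152.27  50.98] [148, 45, 10, 13, 56]
blue S [161.6  47.8] [159, 45, 6, 5, 15]
blue S [199.67  58.19] [196, 55, 9, 7, 21]
blue S [187.29  60.81] [180, 57, 16, 8, 52]
blue S [193.98  78.33] [189, 75, 10, 8, 66]
blue S [355.29  82.21] [353, 81, 5, 4, 14]
blue S [340.36 113.36] [337, 109, 8, 9, 58]
blue S [402.73 111.5 ] [397, 109, 12, 6, 26]
blue S [457.19 114.5 ] [455, 113, 5, 4, 16]
blue S [355.8 118.3] [354, 116, 5, 6, 20]
blue S [480.39 126.72] [477, 123, 7, 10, 36]
blue S [254.3  132.46] [250, 129, 9, 8, 61]
blue S [286.12 131.59] [28
[... 750 characters left out ...]
3.68] [68, 189, 11, 11, 88]
blue D [ 82.   208.63] [79, 204, 7, 10, 35]
blue D [313.38 220.73] [306, 212, 16, 15, 104]
blue D [ 25.52 215.9 ] [23, 214, 6, 5, 21]
blue D [364.77 224.97] [357, 219, 17, 11, 77]
blue D [218.92 227.26] [215, 224, 8, 8, 39]
blue D [110.22 233.95] [101, 226, 18, 18, 237]
blue D [202.25 237.47] [199, 234, 7, 7, 36]
blue D [ 46.64 246.82] [45, 245, 4, 4, 11]
blue D [212.76 248.06] [210, 245, 6, 7, 34]
blue D [ 67.92 259.56] [55, 251, 23, 18, 177]
blue D [194.29 258.5 ] [191, 254, 7, 9, 48]
blue D [205.63 270.87] [203, 268, 6, 7, 38]
blue D [254.99 283.63] [246, 274, 19, 21, 307]
blue D [ 32.74 300.63] [25, 295, 17, 14, 157]
blue D [ 50.44 313.19] [48, 308, 7, 13, 36]
```

View pics/crop_s.png

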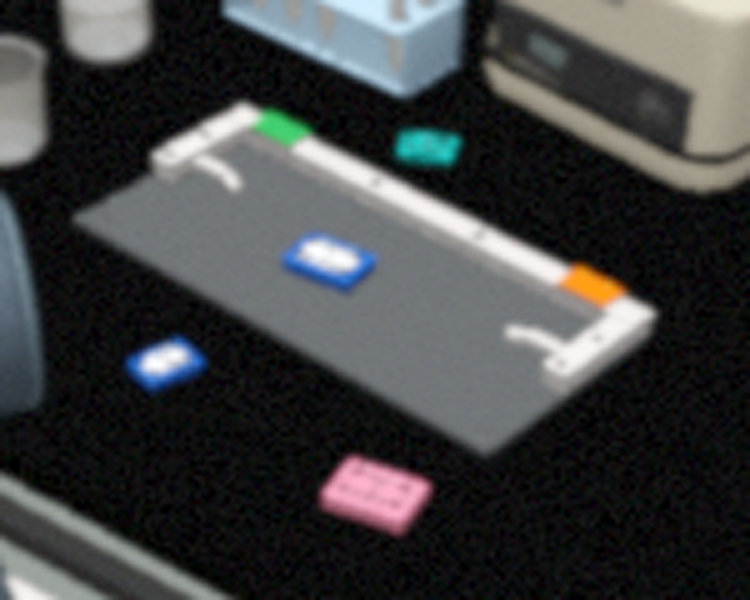

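View pics/crop_d.png

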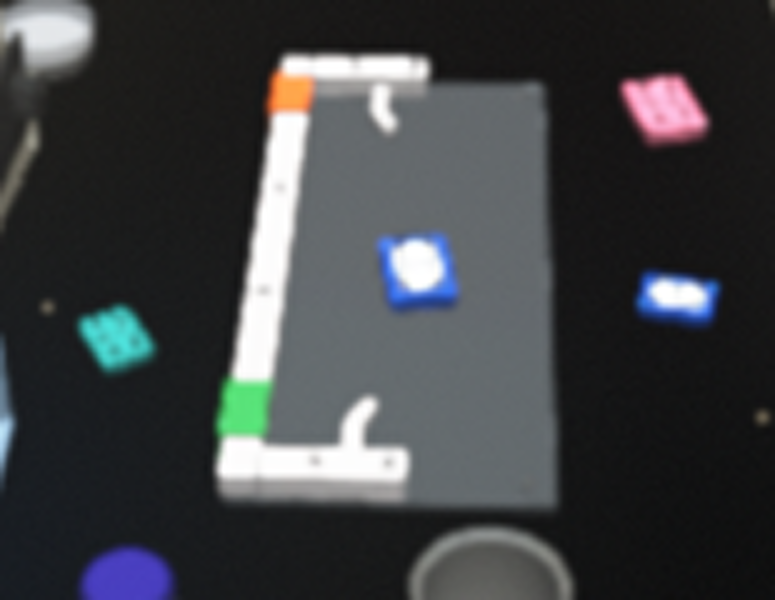

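The crop confirms the blue chip on the tray floor (scene (301,204), side (313,218)). The smaller blue look-alike lies off the tray. The green pocket is the one nearer the beaker.

Run:
```python
from h import *
S,D=load("scene0"),load("side0")
np.set_printoptions(precision=1,suppress=True)
f=lambda p,q:tri(S,(p[0]/5+235,p[1]/4.8+150),D,(q[0]/5+230,q[1]/5+165))
print("green",tri(S,(291,176),D,(278,246.3)))
print("orange",tri(S,(353,209),D,(287.4,183.4)))
print("cornG",f((75,218),(555,508)))
print("cornO",f((487,457),(545,85)))
print("chip top",f((328,258),(417,265)))
# chip 4 corners approx top
print("pink",f((375,492),(667,107)),"blue2",f((163,358),(678,295)),"turq",f((428,145),(117,338)))
print("beaker top", tri(S,(234,163),D,(327,280)),"dish",plane(S,401,198,14),plane(D,240,172,14),plane(D,386,302,14))
print("rack",tri(S,(303,150),D,(208,260)))
```

```text
green (array([621.4, 203.4,  29.3]), [np.float64(0.44188551088912476), np.float64(0.44188551088910155)])
orange (array([594.1, -99.1,  29.3]), [np.float64(0.3330870592593006), np.float64(0.33308705925921783)])
cornG (array([453.9, 265. ,   4.8]), [np.float64(0.25405462341575136), np.float64(0.2540546234156485)])
cornO (array([ 415.7, -135.2,    4.3]), [np.float64(0.3529488102158622), np.float64(0.3529488102159539)])
chip top (array([516.4,  74.4,  18.3]), [np.float64(0.3838426228741447), np.float64(0.38384262287407644)])
pink (array([ 337.2, -100.1,    8.4]), [np.float64(1.7672847830995864), np.float64(1.7672847830996044)]) blue2 (array([361.1,  98.7,   8.9]), [np.float64(0.5339328634087382), np.float64(0.5339328634087498)]) turq (array([696.1, 115.9,   6. ]), [np.float64(1.1660639725491326), np.float64(1.1660639725491555)])
beaker top (array([500.4, 380. ,  80.8]), [np.float64(2.9225681440671827), np.float64(2.922568144067274)]) dish [ 778.9 -193.9   14. ] [ 761.7 -200.9   14. ] [359.9 395.5  14. ]
rack (array([792.2, 269.6,  46.7]), [np.float64(6.498212497504245), np.float64(6.4982124975041735)])
```

Run:
```python
from h import *
from scipy.spatial.transform import Rotation as Ro
from cell import *
np.set_printoptions(precision=3,suppress=True)
o=observe();R=Ro.from_quat(o["tcp_rot"]).as_matrix();print(R)
W=load("wrist0");C=-W["R"].T@W["t"];print("cam in tool",R.T@(C-o["tool_pos"]),"axes(cols=cam x,y,z in tool)\n",R.T@W["R"].T)
```

```text
[[-0.001  0.408  0.913]
 [-0.001  0.913 -0.408]
 [-1.    -0.001 -0.   ]]
cam in tool [-141.933    0.917  -73.868] axes(cols=cam x,y,z in tool)
 [[-0.001 -0.291  0.957]
 [ 1.     0.001  0.001]
 [-0.001  0.957  0.291]]
```

Request:
servo_tool:
  moves:
    - [[-1, -30, 46.9], [-0.327, 0, 0], 4.0]
    - [[-1, -30, 46.9], [-0.327, 0, 0], 4.0]
    - [[-1, -30, 46.9], [-0.327, 0, 0], 4.0]
    - [[-1, -30, 46.9], [-0.327, 0, 0], 4.0]
    - [[-1, -30, 46.9], [-0.327, 0, 0], 4.0]

```text
t: 0.65
tool_pos: [368.1, 321.3, 235.6]
tcp_rot: [0.033, 0.706, -0.033, 0.706]
ft_force: [0.9, 0.4, 0.6]
gripper_width: 0.473
```

Request:
servo_tool:
  moves:
    - [[0, -24, 19], [0, 0, 0], 4.0]
    - [[0, -24, 19], [0, 0, 0], 4.0]
    - [[0, -24, 19], [0, 0, 0], 4.0]
    - [[0, -24, 19], [0, 0, 0], 4.0]
    - [[0, -24, 19], [0, 0, 0], 4.0]

```text
t: 1.15
tool_pos: [504.6, 111.5, 235.6]
tcp_rot: [0.033, 0.706, -0.033, 0.706]
ft_force: [0.1, 0.4, 0.2]
gripper_width: 0.467
```

Request:
servo_tool:
  moves:
    - [[0, -4, 3.2], [0, 0, 0], 4.0]
    - [[0, -4, 3.2], [0, 0, 0], 4.0]
    - [[0, -4, 3.2], [0, 0, 0], 4.0]

```text
t: 1.45
tool_pos: [532.2, 69.6, 235.1]
tcp_rot: [0.034, 0.707, -0.034, 0.706]
ft_force: [-0.5, 0.3, -0.8]
gripper_width: 0.465
```

Run:
```python
from cell import *
import cv2,pickle
s=snapshot("wrist"); o=observe(); s["o"]=o;pickle.dump(s,open("wrist1.pkl","wb")); cv2.imwrite("pics/wrist1.png",s["color"][:,:,::-1]); print(o["tool_pos"],o["tcp_rot"],o["gripper_width"])
```

```text
[531.61909505  70.73155888 235.16349171] [ 0.03330344  0.70681414 -0.03297454  0.70584512] 0.46645724157558155
```

View pics/wrist1.png

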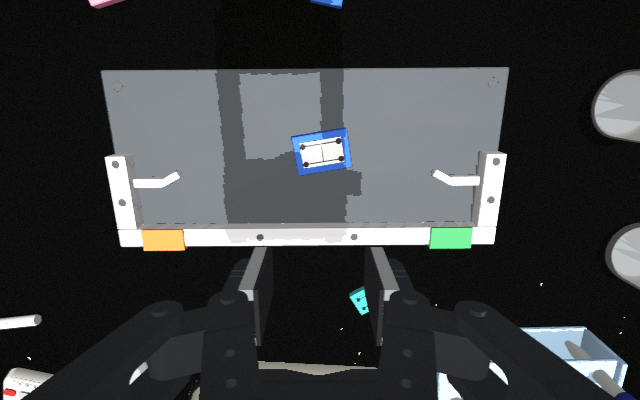

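The wrist view shows the chip at (322,152), the rail with its inner edge near row 226, the orange clip at (164,239) on the left and the green clip at (450,238) on the right. The chip is tilted slightly.

Run:
```python
from h import *
W=load("wrist1")
c=W["color"]
def sv(n,y0,y1,x0,x1,f): cv2.imwrite(n,cv2.resize(c[y0:y1,x0:x1],None,fx=f,fy=f,interpolation=cv2.INTER_NEAREST)[:,:,::-1])
sv("pics/c1.png",140,260,410,520,5);sv("pics/c2.png",115,185,280,370,8)
g=cv2.cvtColor(c,cv2.COLOR_RGB2GRAY)
for u in(120,200,300,400,460):print(u,g[216:250,u].tolist(),g[62:76,u].tolist())
for v in(170,180,195):print(v,g[v,465:510].tolist(), g[v,100:140].tolist())
```

```text
120 [255, 255, 255, 255, 255, 255, 255, 255, 255, 255, 255, 255, 255, 192, 255, 255, 255, 255, 255, 255, 255, 255, 255, 255, 250, 232, 227, 208, 190, 141, 43, 21, 12, 15] [12, 12, 12, 14, 13, 14, 11, 14, 113, 131, 138, 139, 139, 139]
200 [139, 139, 139, 139, 139, 140, 138, 140, 145, 150, 153, 155, 140, 254, 255, 255, 255, 255, 255, 255, 255, 255, 255, 255, 255, 255, 255, 255, 255, 255, 101, 18, 15, 17] [15, 12, 8, 15, 13, 13, 20, 70, 125, 141, 141, 139, 139, 141]
300 [89, 89, 91, 88, 89, 89, 89, 140, 143, 144, 143, 143, 194, 229, 231, 226, 225, 226, 223, 227, 228, 231, 234, 255, 255, 255, 255, 255, 255, 161, 29, 19, 16, 16] [9, 11, 8, 7, 12, 8, 34, 80, 90, 90, 89, 89, 141, 143]
400 [141, 142, 141, 141, 140, 141, 133, 151, 153, 152, 149, 157, 255, 255, 255, 255, 255, 255, 255, 255, 255, 255, 255, 255, 255, 255, 255, 255, 233, 46, 19, 17, 15, 14] [13, 10, 14, 13, 12, 21, 121, 139, 142, 143, 143, 143, 142, 142]
460 [139, 141, 139, 140, 140, 141, 151, 152, 153, 151, 145, 95, 195, 201, 202, 202, 201, 202, 202, 202, 202, 202, 202, 202, 201, 201, 202, 202, 202, 201, 202, 203, 148, 32] [15, 
[... 600 characters left out ...]
, 255, 255, 255, 255, 255, 255, 255, 255, 255, 255, 255, 255, 255, 255, 77, 18, 14, 17, 16, 12, 16] [14, 13, 13, 15, 16, 16, 12, 16, 89, 235, 255, 255, 255, 255, 255, 255, 255, 255, 255, 255, 255, 255, 255, 255, 255, 255, 255, 255, 236, 125, 136, 136, 179, 252, 255, 255, 255, 255, 255, 255]
195 [138, 138, 139, 139, 140, 140, 139, 128, 88, 102, 128, 127, 130, 130, 134, 134, 195, 254, 255, 255, 255, 255, 255, 255, 255, 255, 255, 255, 255, 255, 255, 255, 255, 255, 255, 254, 71, 18, 15, 14, 12, 5, 14, 14, 17] [16, 13, 14, 12, 15, 13, 13, 18, 10, 15, 11, 188, 255, 255, 255, 255, 255, 255, 255, 255, 255, 255, 255, 255, 255, 255, 255, 255, 255, 255, 226, 163, 136, 136, 135, 135, 130, 131, 132, 136]
```

View pics/c1.png

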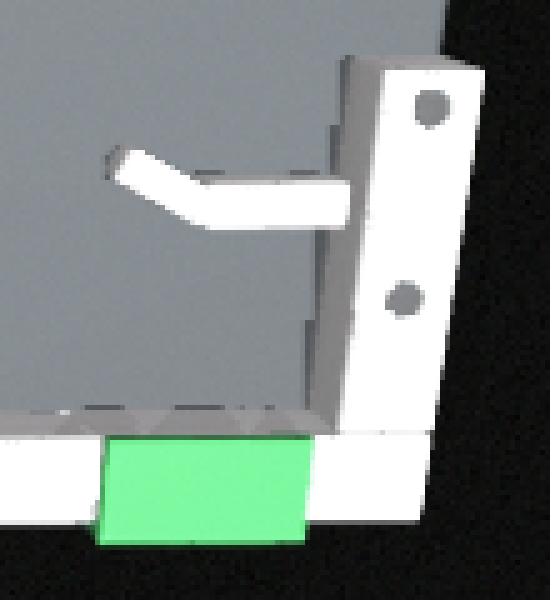

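View pics/c2.png

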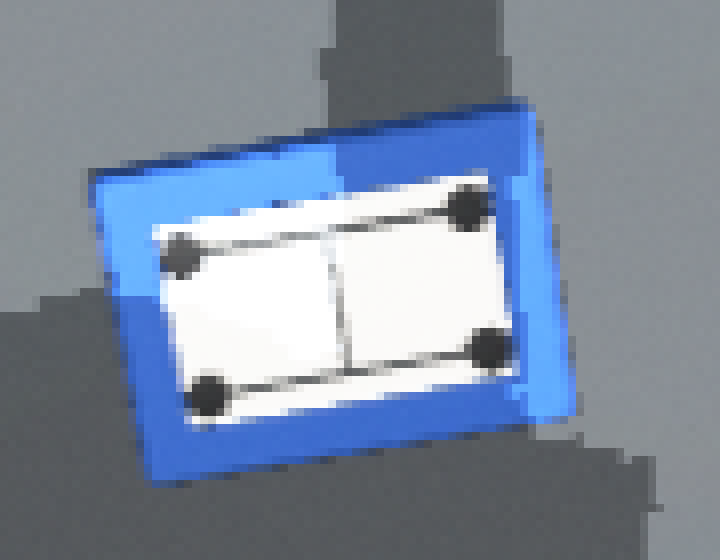

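```bash
cat >> h.py <<'E'
def trayframe():
    W=load("wrist1")
    r=np.array([plane(W,u,v,26.) for u,v in((200,228.5),(300,228),(400,227.4),(460,227))])[:,:2]
    d=np.polyfit(r[:,1],r[:,0],1); yx=np.array([d[0],1]);yx/=np.linalg.norm(yx); xx=np.array([yx[1],-yx[0]])
    eR=np.mean([plane(W,u,v,26.)[:2]@yx for u,v in((483.3,180),(481,195))]);eL=np.mean([plane(W,u,v,26.)[:2]@yx for u,v in((126.8,170),(130.8,195))])
    o=xx*(np.mean(r@xx)-70)+yx*(eR+eL)/2
    return o,xx,yx,eR-eL
E
python3 - <<'E'
from h import *
np.set_printoptions(precision=4,suppress=True)
o,xx,yx,L=trayframe();print("tray",o,xx,yx,"stop gap",L)
W=load("wrist1")
T=lambda p:np.round([(p[:2]-o)@xx,(p[:2]-o)@yx],1)
print("front edge",[T(plane(W,u,v,8.)) for u,v in((103,70.5),(200,69),(400,67.8),(508,67))])
c=np.array([plane(W,280+u/8-.5,115+v/8-.5,22.)[:2] for u,v in((95,182),(532,108),(575,418),(150,485))])
print("chip",[T(p) for p in c],T(c.mean(0)),"sides",[np.linalg.norm(c[i]-c[i-1]) for i in range(4)])
for i,j in((0,1),(3,2)): 
    d=T(c[j])-T(c[i]); print("ang",np.arctan2(-d[0],d[1]))
print("green clip corners",[T(plane(W,410+u/5-.5,140+v/5-.5,30.)) for u,v in((103,435),(314,437))])
# independent height checks
S,D=load("scene0"),load("side0")
print("chip via tri wrist/side",tri(W,(322,151.5),D,(230+417/5,165+265/5)),"wrist/scene",tri(W,(322,151.5),S,(235+328/5,150+258/4.8)))
b=blobs(W,(50,80,100),(75,255,255))[0];print(b, "clip tri",tri(W,(450.2,237.5),D,(278,246.3)))
E
```

```text
tray [527.4698  58.4947] [ 0.9961 -0.0884] [0.0884 0.9961] stop gap 358.50835852892186
front edge [array([ -88.3, -196.3]), array([ -89.2, -101.8]), array([-89.1,  92.6]), array([-89.2, 197.5])]
chip [array([-24.5, -13.7]), array([-33.1,  40. ]), array([ 5.6, 46.1]), array([13.9, -7.8])] [-9.5 16.2] sides [np.float64(38.82320726049748), np.float64(54.462618864866336), np.float64(39.1724265069077), np.float64(54.54661187382803)]
ang 0.15880051601644965
ang 0.152788740077061
green clip corners [array([ 67.6, 128.6]), array([ 68.3, 172.5])]
chip via tri wrist/side (array([517.9414,  76.0137,  20.2999]), [np.float64(1.183562902997883), np.float64(1.1835629029977688)]) wrist/scene (array([519.4541,  76.2767,  15.4129]), [np.float64(0.7027907775540359), np.float64(0.7027907775540659)])
[(array([450.36, 237.53]), [429, 227, 44, 22, 916])] clip tri (array([621.2995, 202.2645,  28.0159]), [np.float64(0.22304194525737417), np.float64(0.22304194525760837)])
```

Request:
servo_tool:
  moves:
    - [[0, 0.2, -5], [0, 0, 0], 4.0]
    - [[5, 0.2, -6.5], [0, 0, 0], 4.0]
    - [[10, 0.2, -6.5], [0, 0, 0], 4.0]
    - [[15, 0.2, -6.5], [0, 0, 0], 4.0]
    - [[17.5, 0.2, -6.5], [0, 0, 0], 4.0]

```text
t: 2.0
tool_pos: [463.8, 80.6, 57.3]
tcp_rot: [0.032, 0.708, -0.032, 0.705]
ft_force: [-0.5, 1.0, -0.3]
gripper_width: 0.468
```

Request:
servo_tool:
  moves:
    - [[3, 0, 0], [0, 0, 0], 4.0]
    - [[4, 0, 0], [0, 0, 0], 4.0]
    - [[4, 0, 0], [0, 0, 0], 4.0]

```text
t: 2.3
tool_pos: [465.8, 79.9, 19.7]
tcp_rot: [0.032, 0.708, -0.032, 0.705]
ft_force: [-0.3, -0.1, 0.9]
gripper_width: 0.47
```

```bash
cat > st.py <<'E'
import sys
from h import *
from cell import *
from scipy.spatial.transform import Rotation as Ro
np.set_printoptions(precision=3,suppress=True)
s=snapshot("wrist");o=observe();n=sys.argv[1];s["o"]=o
pickle.dump(s,open(n+".pkl","wb"));cv2.imwrite(f"pics/{n}.png",s["color"][:,:,::-1])
t0,xx,yx,L=trayframe();p=o["tool_pos"];R=Ro.from_quat(o["tcp_rot"]).as_matrix()
print("t",o["t"],"TCP tray",(p[:2]-t0)@xx,(p[:2]-t0)@yx,p[2],"rel yaw",np.arctan2(-R[0,1],R[1,1])+np.arctan2(yx[0],yx[1]),"tilt",R[2],"F tray",o["ft_force"][:2]@xx,o["ft_force"][:2]@yx,o["ft_force"][2],o["gripper_width"])
b,m,l=blobs(s,(100,120,60),(125,255,255),100)
for c,st in b: print(c,st)
E
python3 st.py w2
```

```text
t 2.35 TCP tray -61.89416187051984 15.637622803229513 20.990965451661335 rel yaw -0.002824616377719358 tilt [-1.     0.    -0.001] F tray -0.9304726809299866 -0.14797558391769977 0.6689250941093363 0.4701728256106127
[332.22  40.91] [289, 0, 90, 74, 2514]
[318.32 333.95] [255, 309, 121, 60, 3566]
```

View pics/w2.png

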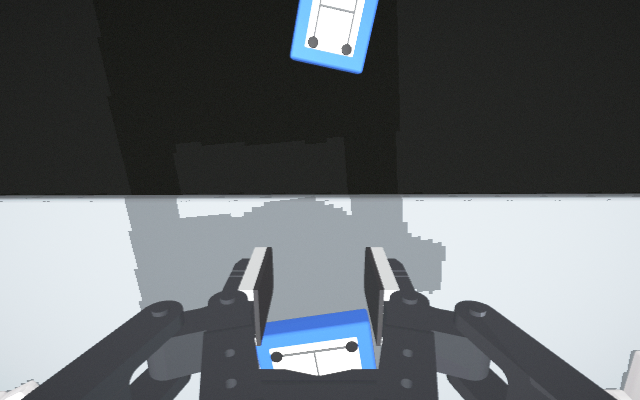

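Request:
servo_tool:
  moves:
    - [[1.0, 0, 0], [0, 0, 0], 4.0]
    - [[1.0, 0, 1.0], [0, 0, 0], 4.0]
    - [[1.0, 0, 2.0], [0, 0, 0], 4.0]
    - [[1.0, 0, 3.0], [0, 0, 0], 4.0]
    - [[1.0, 0, 4.0], [0, 0, 0], 4.0]

```text
t: 2.85
tool_pos: [508.9, 74.7, 11.2]
tcp_rot: [0.033, 0.706, -0.033, 0.707]
ft_force: [-1.8, 0.3, 0.4]
gripper_width: 0.466
```

```bash
python3 st.py w3
```

```text
t 2.9 TCP tray -18.090968405350335 14.353703582513766 11.546865365133593 rel yaw -0.004805426542078717 tilt [-1.    -0.     0.003] F tray 0.952803303077159 -1.6494450232246456 0.9913400530161276 0.470290254773847
[322.47 321.02] [255, 284, 121, 89, 4406]
```

View pics/w3.png

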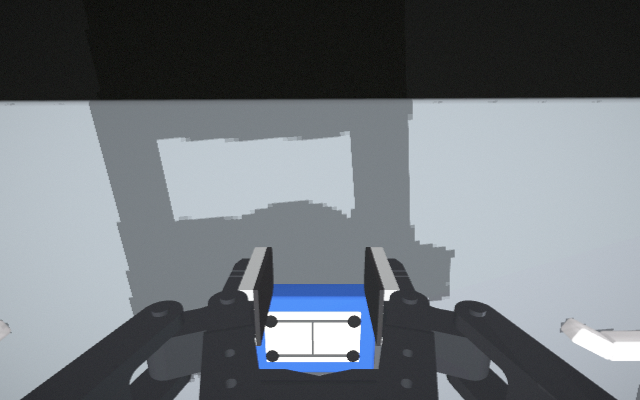

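The picture shows the chip's rear edge now square to both fingers. I keep pushing towards the rail.

Request:
servo_tool:
  moves:
    - [[0, 0, 1.0], [0, 0, 0], 4.0]
    - [[0, 0, 2.0], [0, 0, 0], 4.0]
    - [[0, 0, 2.6], [0, 0, 0], 4.0]
    - [[0, 0, 3.0], [0, 0, 0], 4.0]

```text
t: 3.3
tool_pos: [537.9, 72.1, 10.7]
tcp_rot: [0.033, 0.706, -0.033, 0.706]
ft_force: [-0.9, -0.3, 0.6]
gripper_width: 0.47
```

```bash
python3 st.py w4
python3 - <<'E'
from h import *
t0,xx,yx,L=trayframe()
for n in("w3","w4"):
    W=load(n);g=W["color"][:,310].astype(int);b,m,l=blobs(W,(100,120,60),(125,255,255),100)
    for u in(285,310,340):
        v=np.where(m[200:,u])[0].min()+200
        print(n,u,v,(plane(W,u,v,22.)[:2]-t0)@xx,(plane(W,u,v,8.)[:2]-t0)@xx)
E
```

```text
t 3.35 TCP tray 9.635751304086547 14.438843826085662 10.786002863364885 rel yaw -0.0043642810557929235 tilt [-1.     0.     0.001] F tray 0.7313187391382467 -0.7746942177538874 0.4159051387186646 0.46893653659240225
[322.62 321.15] [255, 285, 121, 89, 4346]
w3 285 284 -16.22297052534723 -7.962056978670989
w3 310 284 -16.18614030192056 -7.921295487514497
w3 340 284 -16.14194018408584 -7.8723774374837046
w4 285 285 13.110221058195433 21.40571542585687
w4 310 285 13.145332805257798 21.444587960466144
w4 340 285 13.187470515609832 21.491239002953392
```

View pics/w4.png

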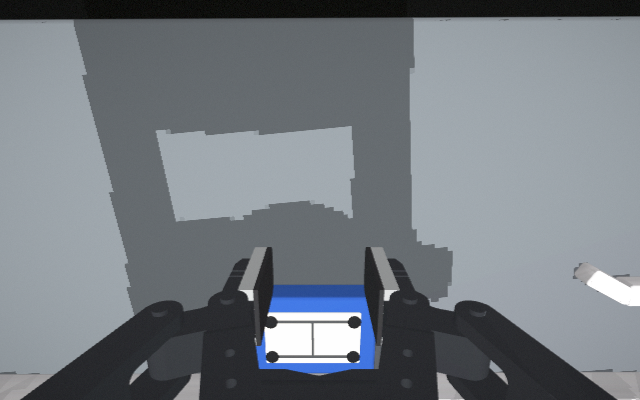

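Request:
servo_tool:
  moves:
    - [[0, 0, 0.5], [0, 0, 0], 4.0]
    - [[0, 0, 0.8], [0, 0, 0], 4.0]
    - [[0, 0, 0.9], [0, 0, 0], 4.0]

```text
t: 3.65
tool_pos: [546.5, 71.3, 10.7]
tcp_rot: [0.033, 0.706, -0.033, 0.706]
ft_force: [-1.1, 0.3, 0.4]
gripper_width: 0.469
```

Request:
servo_tool:
  moves:
    - [[0, 0, 0.1], [0, 0, 0], 4.0]
    - [[0, 0, 0.2], [0, 0, 0], 4.0]
    - [[0, 0, 0.2], [0, 0, 0], 4.0]

```text
t: 3.95
tool_pos: [547.3, 71.3, 10.5]
tcp_rot: [0.033, 0.707, -0.033, 0.706]
ft_force: [-4.4, 0.7, 3.1]
gripper_width: 0.468
```

```bash
python3 st.py w5
```

```text
t 4.0 TCP tray 18.603430919812162 14.484528530367768 10.499375208534609 rel yaw -0.0040843873612546044 tilt [-1.    -0.    -0.002] F tray -5.582525186667548 -0.031679087727167154 3.6783634646223704 0.46571242982315075
[322.85 320.99] [255, 285, 121, 89, 4327]
```

Contact with the rail shows: 5.6 N at TCP x 18.6, where I expected it. I back off, rise and look.

Request:
servo_tool:
  moves:
    - [[0, 0, 0.1], [0, 0, 0], 4.0]
    - [[0, 0, 0.1], [0, 0, 0], 4.0]
    - [[0, 0, -2.0], [0, 0, 0], 4.0]
    - [[-4, 0, -3], [0, 0, 0], 4.0]
    - [[-9, 0, -3], [0, 0, 0], 4.0]

```text
t: 4.5
tool_pos: [514.9, 74.3, 98.9]
tcp_rot: [0.033, 0.709, -0.033, 0.704]
ft_force: [1.9, 0.3, -0.0]
gripper_width: 0.47
```

Request:
servo_tool:
  moves:
    - [[-5, 0, 3], [0, 0, 0], 0]
    - [[-10, 0, 5], [0, 0, 0], 0]
    - [[-11, 0, 7], [0, 0, 0], 0]
    - [[-11, 0, 7], [0, 0, 0], 0]

```text
t: 4.9
tool_pos: [593.5, 66.7, 216.1]
tcp_rot: [0.033, 0.702, -0.033, 0.711]
ft_force: [-0.3, 0.1, -0.3]
gripper_width: 0.001
```

```bash
python3 st.py w6
```

```text
t 4.95 TCP tray 61.93829403735582 14.152232859610072 212.7910513690202 rel yaw -0.00450092705987909 tilt [-1.     0.     0.006] F tray -0.07105819498267778 0.6087040450270625 -0.8688434655456505 0.0031724907310517916
[315.78 147.76] [286, 128, 60, 43, 1250]
[573.35 367.65] [562, 354, 24, 26, 413]
[608.52 393.86] [598, 386, 23, 14, 205]
```

View pics/w6.png

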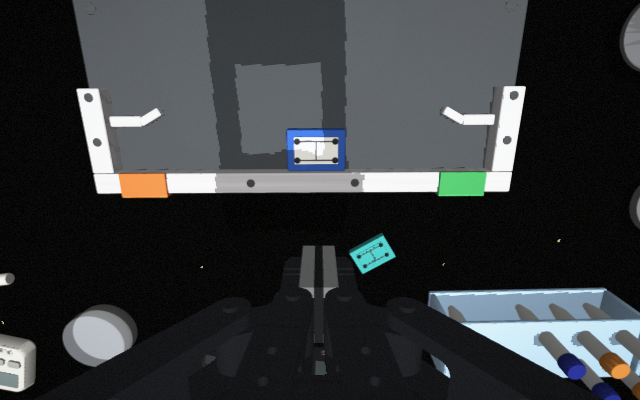

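The picture shows the chip flush on the rail (bottom edge on the rail line, row 170), midway at (316,149). Next, shut fingers go behind its -y end.

Request:
servo_tool:
  moves:
    - [[2, -4, -1], [0, 0, 0], 0]
    - [[7, -6.3, -1.3], [0, 0, 0], 0]
    - [[12, -6.3, -1.3], [0, 0, 0], 0]
    - [[16, -6.3, -1.3], [0, 0, 0], 0]
    - [[16, -6.3, -1.3], [0, 0, 0], 0]

```text
t: 5.45
tool_pos: [561.1, 7.2, 42.3]
tcp_rot: [0.034, 0.712, -0.032, 0.7]
ft_force: [-1.3, 0.4, -2.3]
gripper_width: -0.001
```

```bash
python3 st.py w7
python3 - <<'E'
from h import *
t0,xx,yx,L=trayframe()
T=lambda p:np.round([(p[:2]-t0)@xx,(p[:2]-t0)@yx],1)
W=load("w6");b,m,l=blobs(W,(100,120,60),(125,255,255),800)
print([T(plane(W,u,v,22.)) for u,v in((287,131),(345.5,131),(345.5,171),(288.5,171))],"rail",T(plane(W,400,172,26.)))
cs=cv2.findContours(m[100:200].copy(),0,2)[0];c=max(cs,key=cv2.contourArea);print(cv2.minAreaRect(c))
E
```

```text
t 5.5 TCP tray 41.358517842886535 -48.15204100534316 46.35479925178862 rel yaw -0.004432485204253281 tilt [-1.     0.001 -0.01 ] F tray 0.2458729307789177 0.2134794898470506 0.840822811998802 -0.0021814752113992475
[432.13 254.71] [377, 221, 118, 78, 4679]
[array([ 31.3, -13.7]), array([31.5, 40.6]), array([69.6, 41.3]), array([ 69.4, -13.4])] rail [69.8 92.8]
((315.4999694824219, 48.999996185302734), (58.99999237060547, 41.99999237060547), -0.0)
```

View pics/w7.png

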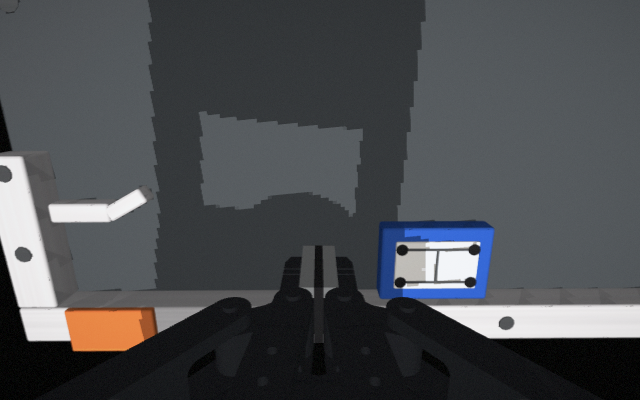

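Request:
servo_tool:
  moves:
    - [[0, 0, 0], [0, 0, 0], 0]
    - [[0, 0, 0], [0, 0, 0], 0]

```text
t: 5.7
tool_pos: [571.3, 5.8, 53.5]
tcp_rot: [0.032, 0.705, -0.033, 0.708]
ft_force: [0.4, -0.5, -0.5]
gripper_width: 0.0
```

```bash
python3 st.py w8
```

```text
t 5.75 TCP tray 48.40243287001538 -48.57135246088556 53.62173499352122 rel yaw -0.003737531595361346 tilt [-1.    -0.001  0.005] F tray -0.9470274429365915 1.0437906644084902 0.5556136251807653 -0.0005318381628260197
[428.13 227.61] [375, 195, 113, 74, 4265]
```

Request:
servo_tool:
  moves:
    - [[1.5, 0, 0], [0, 0, 0], 0]
    - [[3, 0, 0], [0, 0, 0], 0]
    - [[3.8, 0, 0], [0, 0, 0], 0]
    - [[4.1, 0, 0], [0, 0, 0], 0]
    - [[4.1, 0, 0], [0, 0, 0], 0]

```text
t: 6.25
tool_pos: [568.5, 6.1, 8.8]
tcp_rot: [0.033, 0.707, -0.033, 0.706]
ft_force: [-0.3, 0.1, 0.4]
gripper_width: -0.004
```

```bash
python3 st.py w9
```

```text
t 6.3 TCP tray 46.00303466240261 -48.578458329193786 9.147348038124843 rel yaw -0.004261767149328702 tilt [-1.     0.    -0.001] F tray 0.040510742374613655 -0.49032498964046556 -0.02253466121174065 -0.0019245232287186053
[465.4  264.06] [390, 231, 148, 94, 6246]
```

View pics/w9.png

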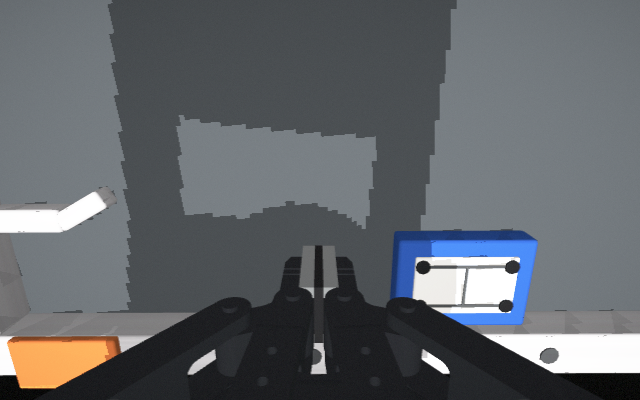

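Request:
servo_tool:
  moves:
    - [[-0.3, 0, 0.2], [0, 0, 0], 0]
    - [[-0.3, 0.5, 0.3], [0, 0, 0], 0]
    - [[-0.3, 1.2, 0.3], [0, 0, 0], 0]
    - [[-0.3, 2.0, 0.3], [0, 0, 0], 0]
    - [[-0.3, 2.6, 0.3], [0, 0, 0], 0]

```text
t: 6.8
tool_pos: [574.7, 32.5, 12.7]
tcp_rot: [0.033, 0.706, -0.033, 0.706]
ft_force: [-0.4, -0.4, 1.3]
gripper_width: 0.0
```

```bash
python3 st.py w10
```

```text
t 6.85 TCP tray 49.26477853143561 -21.00856587951473 12.737016839398034 rel yaw -0.00320944258501836 tilt [-1.  0.  0.] F tray 0.5382187481201804 0.15650541600028045 0.29157337965166663 0.0016519163437133729
[419.76 248.9 ] [345, 219, 139, 93, 5196]
[377.54 302.66] [364, 300, 25, 8, 135]
```

View pics/w10.png

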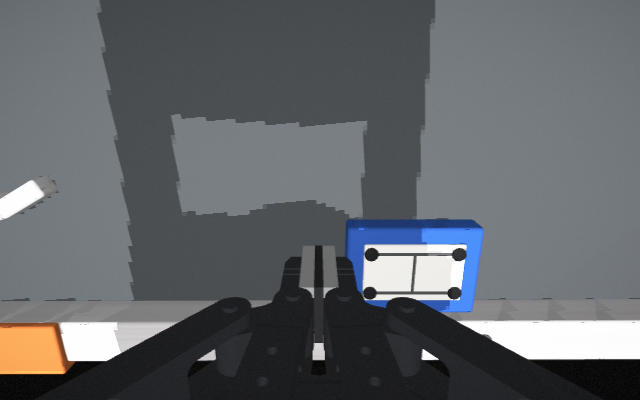

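Request:
servo_tool:
  moves:
    - [[0, 1.0, 0], [0, 0, 0], 0]
    - [[0, 2.0, 0], [0, 0, 0], 0]
    - [[0, 3.0, 0.05], [0, 0, 0], 0]
    - [[0, 4.0, 0.05], [0, 0, 0], 0]
    - [[0, 5.0, 0.05], [0, 0, 0], 0]

```text
t: 7.35
tool_pos: [579.4, 82.1, 12.6]
tcp_rot: [0.033, 0.707, -0.033, 0.706]
ft_force: [-1.9, -2.2, 1.7]
gripper_width: -0.001
```

```bash
python3 st.py w11
```

```text
t 7.4 TCP tray 49.677185481151234 29.515146964189793 12.644465984657332 rel yaw -0.003379825507963785 tilt [-1.     0.001 -0.   ] F tray -0.8661949295926091 -0.4831448674800897 0.8762189364809998 -0.0024728825392753
[419.47 248.17] [345, 219, 139, 93, 5326]
[377.66 302.63] [365, 300, 24, 8, 134]
```

View pics/w11.png

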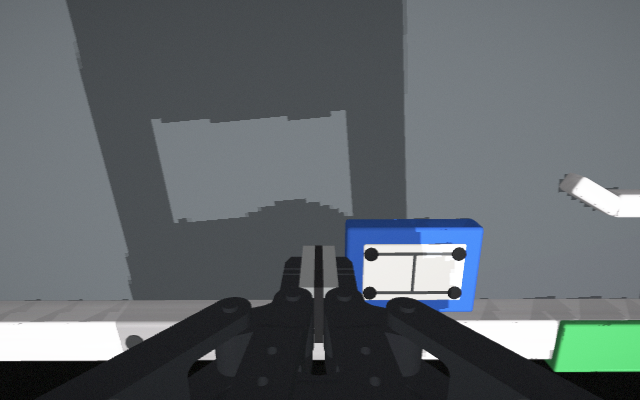

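Run:
```python
from h import *
t0,xx,yx,L=trayframe()
T=lambda p:np.round([(p[:2]-t0)@xx,(p[:2]-t0)@yx],1)
W=load("w11");print([T(plane(W,u,v,22.)) for u,v in((346,229),(480,229),(471.5,311))],"rail",T(plane(W,520,320.5,26.)))
```

```text
[array([29.6, 40.2]), array([29.7, 93.5]), array([67.5, 94.7])] rail [ 69.4 113.7]
```

Request:
servo_tool:
  moves:
    - [[0, 1.0, 0], [0, 0, 0], 0]
    - [[0, 2.0, 0], [0, 0, 0], 0]
    - [[0, 3.0, 0.05], [0, 0, 0], 0]
    - [[0, 4.0, 0.05], [0, 0, 0], 0]
    - [[0, 5.0, 0.05], [0, 0, 0], 0]

```text
t: 7.9
tool_pos: [585.4, 132.2, 12.8]
tcp_rot: [0.033, 0.706, -0.033, 0.707]
ft_force: [0.5, -0.9, -0.3]
gripper_width: -0.0
```

```bash
python3 st.py w12
```

```text
t 7.95 TCP tray 51.123704598662925 79.98572510773262 12.874615945431229 rel yaw -0.0035677041080755534 tilt [-1.     0.001  0.001] F tray -0.8566339607755513 1.1898462901333233 -0.09451385112023636 0.0015405191279964264
[419.53 245.78] [345, 215, 139, 94, 5396]
[378.01 300.6 ] [363, 297, 35, 11, 225]
```

View pics/w12.png

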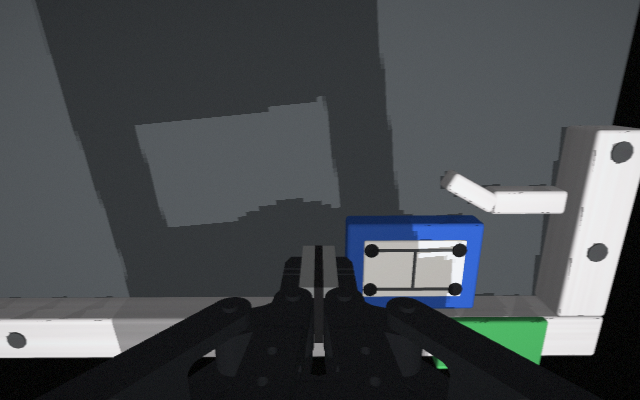

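Request:
servo_tool:
  moves:
    - [[0, 1.0, 0], [0, 0, 0], 0]
    - [[0, 1.8, 0], [0, 0, 0], 0]
    - [[0, 2.4, 0], [0, 0, 0], 0]
    - [[0, 2.8, 0], [0, 0, 0], 0]
    - [[0, 3.1, 0], [0, 0, 0], 0]

```text
t: 8.45
tool_pos: [587.9, 162.2, 12.8]
tcp_rot: [0.033, 0.706, -0.033, 0.706]
ft_force: [0.3, -1.3, 0.9]
gripper_width: 0.002
```

Request:
servo_tool:
  moves:
    - [[0, 0.1, 0], [0, 0, 0], 0]
    - [[0, 0.2, 0], [0, 0, 0], 0]
    - [[0, 0.3, 0], [0, 0, 0], 0]

```text
t: 8.75
tool_pos: [588.1, 164.6, 12.7]
tcp_rot: [0.033, 0.706, -0.033, 0.706]
ft_force: [-1.0, -3.1, 0.7]
gripper_width: 0.005
```

```bash
python3 st.py w13
```

```text
t 8.8 TCP tray 51.02843834438491 111.01009621550608 12.73831182649278 rel yaw -0.0043133055927591785 tilt [-1.    -0.001  0.   ] F tray -0.5291173736881948 -2.539981422317074 0.20951888414879405 0.0007314686497720534
[417.37 247.88] [345, 215, 139, 93, 5689]
```

View pics/w13.png

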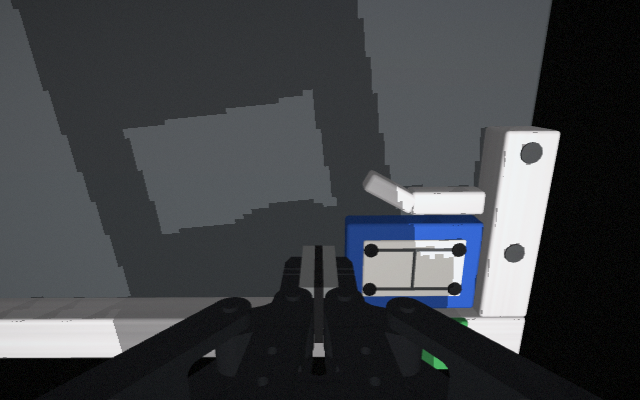

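Request:
servo_tool:
  moves:
    - [[0, 0.1, 0], [0, 0, 0], 0]
    - [[0, 0.2, 0], [0, 0, 0], 0]
    - [[0, 0.3, 0], [0, 0, 0], 0]

```text
t: 9.1
tool_pos: [588.2, 165.3, 12.7]
tcp_rot: [0.031, 0.707, -0.034, 0.706]
ft_force: [-2.4, -14.4, 3.0]
gripper_width: -0.002
```

Request:
servo_tool:
  moves:
    - [[0, 0.1, 0], [0, 0, 0], 0]
    - [[0, 0.1, 0], [0, 0, 0], 0]

```text
t: 9.3
tool_pos: [588.2, 165.3, 12.7]
tcp_rot: [0.031, 0.707, -0.035, 0.706]
ft_force: [-2.4, -15.8, 4.4]
gripper_width: -0.005
```

```bash
python3 st.py w14
```

```text
t 9.35 TCP tray 51.01954302623247 111.75834353633732 12.657569166028194 rel yaw -0.004248134877180759 tilt [-1.    -0.005 -0.001] F tray -1.047073512127397 -16.573956651929915 4.600982745673445 0.003322645760218605
[418.43 245.44] [343, 215, 139, 94, 5309]
[378.01 300.62] [363, 297, 35, 11, 226]
```

View pics/w14.png

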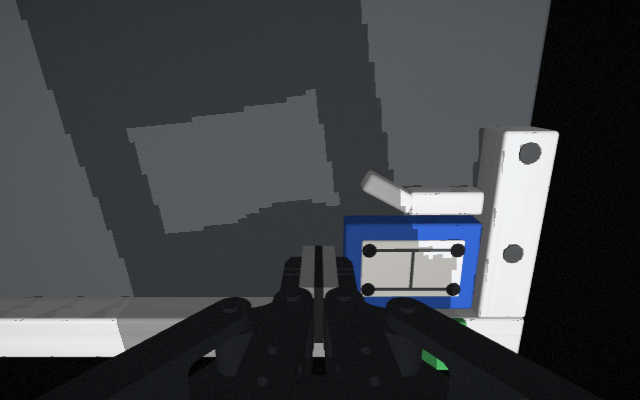

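A firm 16 N against the stop with the TCP no longer advancing: the chip is home. I back straight off, rise and look from above.

Request:
servo_tool:
  moves:
    - [[0, -0.5, 0], [0, 0, 0], 0]
    - [[0, -2.0, 0], [0, 0, 0], 0]
    - [[-2, -4, 0], [0, 0, 0], 0]
    - [[-7, -4, 0], [0, 0, 0], 0]
    - [[-12, -4, 0], [0, 0, 0], 0]

```text
t: 9.85
tool_pos: [583.3, 128.0, 132.5]
tcp_rot: [0.033, 0.708, -0.033, 0.705]
ft_force: [1.3, 0.6, 0.3]
gripper_width: 0.0
```

Request:
servo_tool:
  moves:
    - [[-4, 2, 0], [0, 0, 0], 0]
    - [[-6, 5, 0], [0, 0, 0], 0]
    - [[-6, 5, 0], [0, 0, 0], 0]
    - [[-6, 5, 0], [0, 0, 0], 0]
    - [[-6, 5, 0], [0, 0, 0], 0]

```text
t: 10.35
tool_pos: [588.3, 178.1, 191.0]
tcp_rot: [0.033, 0.707, -0.033, 0.705]
ft_force: [0.6, -0.3, -0.8]
gripper_width: -0.0
```

```bash
python3 st.py w15
python3 - <<'E'
from cell import *
import cv2,pickle
for n in("scene","side"):
    s=snapshot(n);pickle.dump(s,open(n+"1.pkl","wb"));cv2.imwrite(f"pics/{n}1.png",s["color"][:,:,::-1])
E
```

```text
t 10.4 TCP tray 50.019589064669134 124.31516073099776 190.80441508854892 rel yaw -0.004920368963591187 tilt [-1.    -0.001 -0.003] F tray -0.337054258713006 -0.5926138997490658 -0.38017678303704905 -0.0016031704852572865
[347.2  171.49] [317, 151, 63, 45, 1440]
```

View pics/w15.png

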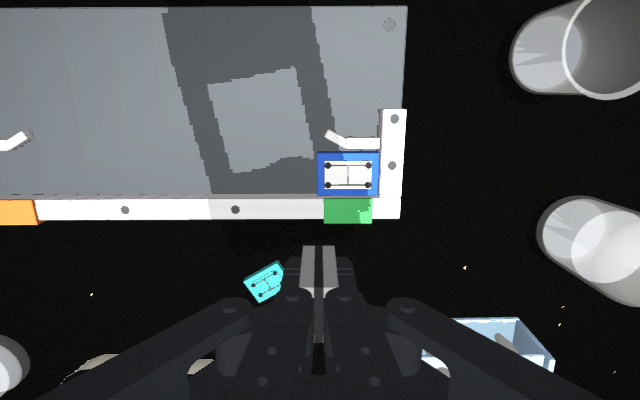

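View pics/side1.png

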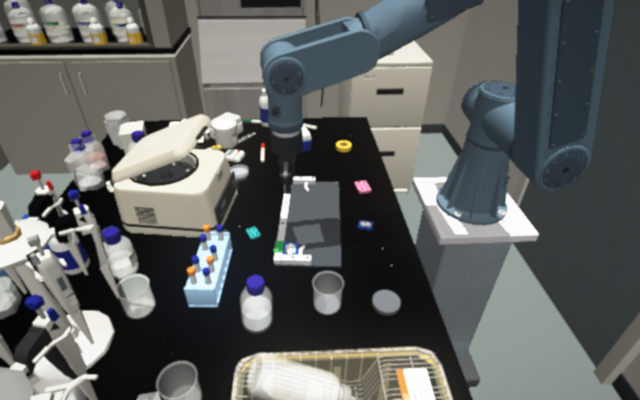

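Run:
```python
from h import *
t0,xx,yx,L=trayframe()
T=lambda p:np.round([(p[:2]-t0)@xx,(p[:2]-t0)@yx],1)
W=load("w15");c=W["color"]
cv2.imwrite("pics/c15.png",cv2.resize(c[100:235,300:420],None,fx=4.4,fy=4.4,interpolation=cv2.INTER_NEAREST)[:,:,::-1])
b,m,l=blobs(W,(100,120,60),(125,255,255),800)
ct=max(cv2.findContours(m,0,2)[0],key=cv2.contourArea);print(cv2.minAreaRect(ct))
print("top corners",[T(plane(W,u,v,22.)) for u,v in((318,153),(379,153),(379,195),(318,195))])
# far/left edges of white plate ports as centre
print("ports centre",T(plane(W,348,176,22.)))
```

```text
((348.0, 173.0), (44.0, 62.0), 90.0)
top corners [array([ 29.9, 125.3]), array([ 30.1, 178.7]), array([ 68.4, 180.5]), array([ 68.2, 125.2])]
ports centre [ 50.7 152. ]
```

View pics/c15.png

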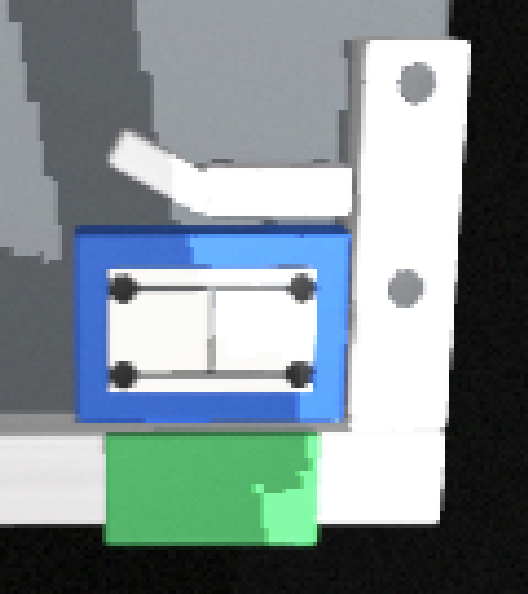

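Run:
```python
from h import *
t0,xx,yx,L=trayframe()
def edge(n,us,v0,v1):
    W=load(n);c=W["color"].astype(float)
    for u in us:
        p=c[v0:v1,u]; print(n,u,[tuple(int(a) for a in q) for q in p])
edge("w6",(300,330),165,176);edge("w15",(322,365),190,202)
W=load("w6");X=lambda x,y,z:np.r_[t0+xx*x+yx*y,z]
for n,y in(("w6",0),("w15",150)):
    W=load(n);print(n,"pred flush chip top edge",proj(W,X(70,y,22)),"rail top",proj(W,X(70,y,26)),"1mm px",proj(W,X(70,y,22))-proj(W,X(69,y,22)))
```

```text
w6 300 [(45, 79, 151), (43, 80, 151), (43, 78, 150), (45, 80, 152), (44, 79, 152), (41, 72, 136), (90, 91, 96), (107, 104, 107), (165, 163, 164), (180, 178, 180), (174, 171, 172)]
w6 330 [(43, 77, 149), (41, 77, 150), (41, 77, 148), (43, 78, 150), (44, 77, 149), (41, 68, 124), (99, 99, 104), (118, 117, 117), (169, 166, 168), (179, 177, 178), (173, 171, 172)]
w15 322 [(62, 110, 206), (61, 108, 206), (63, 109, 207), (62, 108, 208), (59, 106, 205), (51, 93, 181), (140, 138, 143), (145, 142, 144), (165, 164, 164), (215, 214, 214), (230, 228, 229), (225, 224, 224)]
w15 365 [(59, 104, 204), (56, 103, 202), (59, 105, 202), (57, 104, 201), (59, 106, 204), (71, 102, 166), (142, 140, 146), (119, 132, 124), (60, 124, 75), (80, 174, 100), (82, 179, 105), (83, 181, 107)]
w6 pred flush chip top edge [302.51397619 171.58983069] rail top [302.33988867 172.57307325] 1mm px [0.01758276 1.01551922]
w15 pred flush chip top edge [345.36202245 196.78043988] rail top [345.68462945 198.05736514] 1mm px [-0.0204978   1.05619766]
```

Run:
```python
from cell import *
print(hand_in())
```

```text
the job is handed in; nothing more can be done
None
```

I pushed the blue chip straight back with both fingertips until it was flush on the rail at tray y ≈ +14 mm. Then I slid it along the rail with the shut fingers into the green-clip pocket until it met the end stop with about 16 N. I backed off, rose clear and handed it in at about 10.5 s.

**Final position:** in the last wrist view the chip's centre is at tray (50.7, 152.0) mm, against a home position of (50, 152). It is parallel to the rail, its forward end is at the end stop, and the fingers are clear of it.

**Rail gap:** the chip's top edge looks about 1 mm short of the rail. It looked the same, to within about 0.3 mm, when the fingers had just pressed it to the rail. The chip's edges also measure about 1.5 mm short in length, so I take it as an effect of the measurement and not a real gap.

**Measured heights:** two-view triangulation put the chip's top at 15–20 mm, against 22 mm from the sizes given. The clips came out at 28–29 mm on the 26 mm rail. I used the 22 mm figure.

**Bystanders:** I only checked these by eye in the final side view, where nothing appeared moved. The arm touched nothing but the chip.

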